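# Tip a timber blank onto the router's loading board and seat it on the fence

### The arm

A 6-joint arm with a two-finger parallel gripper is mounted at the origin on the work surface. World frame = base frame: x ahead of the robot, y to its left, z up, the work surface at z = 0. Lengths are in mm, angles in degrees, forces in N, time in s.
With the tool pointing down it reaches from about 300 to 850 mm from the base axis. Payload 4.2 kg.
Tool frame: the origin (TCP) lies at the very end of the fingers, on their centre line; the grasp point (between the pads) lies 19 mm behind it; z points along the fingers, x is the direction in which the jaws open and shut, and the axes are right-handed (so a half turn about z gives the same grasp; the last joint's range is limited). The gripper opens to 91 mm and grips with 3 to 60 N. Pads are 32 mm wide; open, the fingers measure 118 mm over their backs; the gripper's body (76 mm by 178 mm) begins 60 mm behind the grasp point.
Start: joints at [62.109, 18.312, 89.639, -0, 72.044, -1.146], TCP at [258.773, 513.498, 213.976] pointing down, gripper open.
Joint ranges: [-177.97, 177.97], [-48.28, 115.42], [12.27, 149.76], [-77.06, 257.06], [2.81, 150.46], [-146.56, 146.56]. Speed limits (degrees/s): [147.25, 147.25, 180, 180, 180, 180].

### API

Orientations are given as [roll, pitch, yaw] about the fixed x, y, z axes, in that order (R = Rz(yaw) Ry(pitch) Rx(roll)).
In Python, from workcell import env gives the robot as it stands.
- The arm moves only by the tool servo_tool, never from a script. Its argument "plan" is a list of rows, each a list of 3 entries, a list of its own where there are three numbers: the turn, a rotation vector about the tool's x, y, z in degrees, then the shift along the tool's x, y, z in mm, then the finger opening in mm, from 0 to 91.2. In form: [[[ax, ay, az], [dx, dy, dz], claw], ...]. A call has exactly 10 rows; each row shifts and turns the pose as measured when the row begins, along the tool's axes as they then stand; what a row does not reach is not made up. A row lasts 1/8 s, in which the tool goes at most 62.5 mm and 10.7 degrees, less where a joint would pass 70% of its speed; a pose out of reach is approached as far as the arm can. A call with a gripper value outside its range is refused whole. The fingers move at their own pace and stop on an object; "squeeze" is the grip in N (left out, the last holds). Time passes only in rows, so rows that do not move let the fingers close, or fill a call up. It gives the time, the measured TCP pose, the force and the opening at its end, in the units of the state.
- env.state(): the state, without advancing time (a new reading comes with each control period).
- env.grab_frame(name): name is "scene" or "top" or "wrist"; returns a dict with "pixels" (400x640x3 uint8, red, green, blue), "intrinsics" (3x3 intrinsics, pixels), "eye" and "attitude" of the camera in the world. Camera axes: x right, y up, looking along -z (the intrinsics and any distortion apply to the point x, -y, -z); pixel columns grow to the right and rows downward; lengths in mm; the calibration is good to about 2 mm. The wrist camera is an equidistant fisheye: a pixel r from the principal point sees the ray r / f radians off the axis. A picture is of the moment at which its call begins. There is no depth.
- env.job_done(): hands the job in, once; it reports no verdict.
The state is a dict: "time_s": time; "qpos": joint angles; "qvel": joint speeds; "effort": joint torques, N m; "ee_pos": TCP position; "ee_rot": TCP orientation; "force": force on the tool from outside, world axes, zero at the start; "torque": the same for the moment, N m; "gripper_width": finger opening in mm.
Only numpy, scipy, OpenCV 4.12 (cv2) and the standard library are available. Lean on these libraries where they do the work, as an engineer would, in place of code of your own. Each camera call takes 0.05 s, during which the arm holds its last target.

### The job

Get the timber blank ready for the router: slide it, still standing, squarely up against the near edge of the aluminium loading board, then push high on its near face so that its foot catches on that edge and it tips forward to lie on the board. Then push it along the board until its leading end is flush against the wooden fence, press it home snugly for a moment with a push of about 15 N, and leave it there with the other things untouched. Never push harder than 25 N.

Things in the scene. Friction and masses are not known exactly. Their poses are not given: they have to be found in the camera images.
- board: fixed aluminium loading board lying on the bench, 290 x 360 x 12 mm (x, y, thick), dark slots along x. Origin: middle of its near edge, at bench level (z = 0). Its x axis points from the near edge across the board to the fence (away from the robot, yaw within 0.25 rad of world x), y along the near edge, z up. The near edge, 12 mm high, is the stop for the blank's foot
- fence: fixed wooden fence bar on top of the board, 30 x 240 x 30 mm (x, y, high), two wing nuts on it up to 48 mm high. Origin: middle of its lower near edge, on the board's top; its near face is the plane x = 0 of its own frame, and its x axis points away from the robot. It stands 145 to 180 mm from the board's near edge and up to 0.06 rad askew to it
- blank: loose pine blank, 88 x 100 x 120 mm (x, y, z), 0.4 to 0.63 kg, standing on end on the bench 20 to 45 mm before the board's near edge, up to 0.15 rad askew to it. Origin: centre of its underside; z up to its top end, x towards the board. Friction on bench and board 0.5 to 0.7: it slides if pushed below 60 mm height; pushed high with no stop it topples early
- blank_mid (a point): the centre of the blank, half-way up (60 mm from either end); same axes as the blank. Once tipped, the blank's z axis points along the board to the fence, and its foot end, then upright and 88 mm high, overhangs the board's near edge by about 10 to 35 mm. Sliding it there takes 3 to 8 N, so of a 15 N push only part reaches the fence
- blank_top (a point): the centre of the blank's top end, 120 mm from its underside; becomes the leading end. While it tips it turns about the foot of its far face, so its near face rises (about as much as it goes forward): a push that does not rise with it binds and soon passes 25 N. Past 0.7 to 0.9 rad it drops onto the board by itself
- tape: bystander: white tape measure, 66 x 36 x 56 mm, standing on the bench to the left; origin at the centre of its underside
- clamp: bystander: dark steel strap clamp with a wing nut, 90 x 26 mm, 39 mm high, lying on the board's left part; origin at the centre of its underside
- wrench: bystander: steel spanner 150 mm long, lying on the bench to the right; origin at its underside
Not all that is in view belongs to the job. Of the things that look like the blank, take the one that is nearest to the robot's base at the start.

How it is judged (in metres and radians):
On the way, in this order (a step that is already met when the one before it is completed fails the run):
1. the blank stands upright with its foot squarely against the board's near edge (within 3 mm and 0.05 rad) (x of blank in the frame of board above -0.047 m and angle between the x axis of blank and the x axis of board, either way round below 0.05 rad and angle between blank's own z axis and vertical below 0.05 rad), for 0.1 s.
2. the blank has been tipped forward and lies flat on the board (angle between blank's own x axis and vertical above 3.08 rad and z of blank_mid in the frame of board above 0.053 m and x of blank_top in the frame of board above 0.08 m and linear speed of blank below 0.02 m/s), for 0.2 s.
3. the blank's leading end is pressed against the fence with 3 to 25 N for 0.2 s (contact force between blank and fence above 3 N), for 0.2 s.
At the end, for the whole second after the job is handed in: the blank lies flat on the board, at rest, its former top end within 2 mm of the fence's near face and within 0.025 rad of square to it; nothing touches it but board and fence (x of blank_top in the frame of fence above -0.002 m and angle between the z axis of blank and the x axis of fence, either way round below 0.025 rad and angle between blank's own x axis and vertical above 3.08 rad and z of blank_mid in the frame of board above 0.053 m and linear speed of blank below 0.01 m/s).
It fails at once if the gripper pushes the blank with more than 25 N (contact force between the fingers and blank above 25 N).
It fails at once if the blank is pressed or knocked against the fence with more than 25 N (contact force between blank and fence above 25 N).
It fails at once if the tape measure, clamp or spanner is moved by more than 10 mm (distance of any of tape, clamp, wrench from where it was at the start of the episode above 0.01 m).
It also fails if it takes over 70 s, if anything falls off the work surface, if the arm or the gripper's body presses on something with over 40 N, if the wrist force passes 120 N, or if a joint passes its speed limit or range.

## Working session

There is one attempt and no reset: what is moved stays moved. The work goes in short steps, Python scripts to look and compute and a tool call to move; the robot and the scene stay as the last step left them, time stands still between calls to the robot, and variables do not carry over. Pictures are saved under pics/ and viewed, and the job is handed in when it is done.

Besides the shell and the picture viewer there is one more tool, called after "Emit:" as name(argument=value, ...) on one line, values as JSON. servo_tool: Moves the arm, as the interface text tells. Its arguments: {"type":"object","properties":{"plan":{"type":"array"},"squeeze":{"type":"number"}},"required":["plan"]}

```bash
ls; mkdir -p pics
python3 - <<'E'
from workcell import env
import cv2,pickle
s=env.state();print({k:s[k] for k in s})
for n in ("scene","top","wrist"):
    f=env.grab_frame(n);pickle.dump(f,open(f"pics/{n}0.pkl","wb"))
    cv2.imwrite(f"pics/{n}0.png",f["pixels"][:,:,::-1])
    print(n,f["intrinsics"],f["eye"],f["attitude"],[k for k in f])
E
```

```text
pics
{'time_s': 0.0, 'qpos': array([ 6.21094756e+01,  1.83510884e+01,  8.97049337e+01, -2.42371882e-03,
        7.20431689e+01, -1.14569335e+00]), 'qvel': array([-0.08243973,  0.01832318,  0.04013095, -0.00204539,  0.03708968,
        0.11362253]), 'effort': array([ 1.82879990e-04, -4.12460089e+01, -2.31971687e+01,  7.26629840e-02,
        4.55071614e-02, -1.55326434e-04]), 'ee_pos': array([258.53999765, 513.04756141, 213.1357912 ]), 'ee_rot': array([1.79999679e+02, 9.92172200e-02, 6.32559179e+01]), 'force': array([-0.02582452, -0.8351273 ,  0.73671636]), 'torque': array([-0.04314411, -0.04774428, -0.01252521]), 'gripper_width': 91.09360675824725}
scene [[498.47310596   0.         318.96549515]
 [  0.         498.47310596 197.98128004]
 [  0.           0.           1.        ]] [1111.05570892 -603.37313025 1086.52511978] [40.57122829  0.46977389 33.14173441] ['pixels', 'intrinsics', 'eye', 'attitude']
top [[393.95935524   0.         323.24333678]
 [  0.         393.95935524 191.16295044]
 [  0.           0.           1.        ]] [ 560.41818339  105.72179274 1142.78878556] [ 4.18283052e+00  2.95766586e-02 -9.15348641e+01] ['pixels', 'intrinsics', 'eye', 'attitude']
wrist [[309.70691629   0.         322.25175003]
 [  0.         309.70691629 206.06344745]
 [  0.           0.           1.        ]] [192.45743208 547.00951222 384.89727482] [-15.22764535   0.10376425  63.32913359] ['pixels', 'intrinsics', 'eye', 'attitude']
```

View pics/scene0.png

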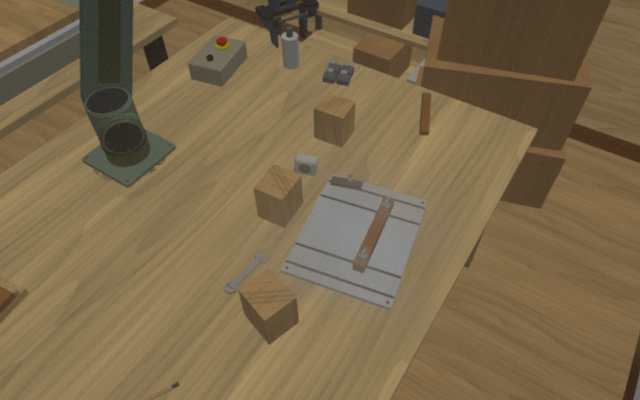

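View pics/top0.png

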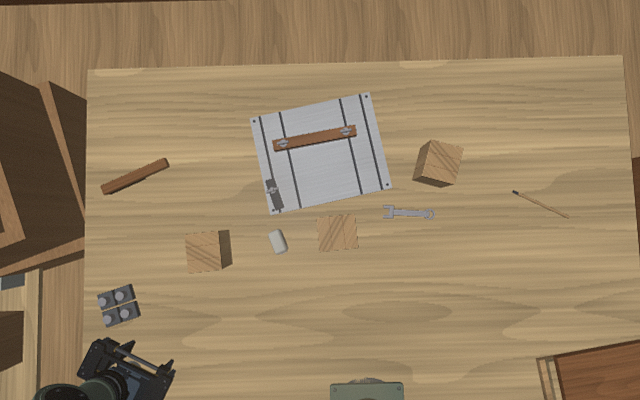

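View pics/wrist0.png

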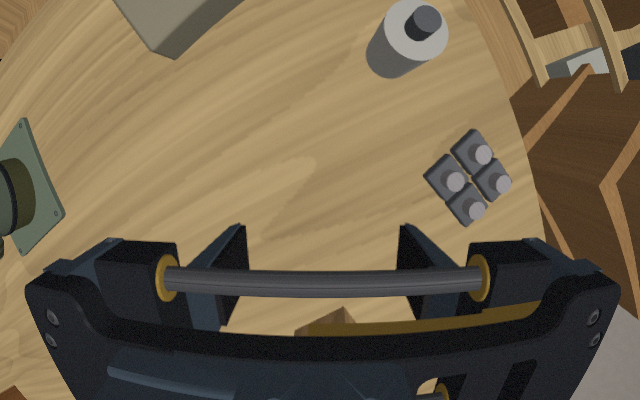

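The top view shows the board (corners about (250,117), (371,92), (390,187), (272,214)), the fence from (273,145) to (357,130) and three look-alike blocks. The block at (337,233) looks nearest the base and stands just before the board's near edge. I'll enlarge both views.

```bash
cat > h.py <<'E'
import numpy as np,cv2,pickle
from scipy.spatial.transform import Rotation as R
def cam(f):
    return np.array(f["intrinsics"]),np.array(f["eye"]),R.from_euler('xyz',f["attitude"],degrees=True).as_matrix()
def ray(f,u,v):
    K,e,A=cam(f)
    d=np.array([(u-K[0,2])/K[0,0],-(v-K[1,2])/K[1,1],-1.0])
    return e,A@d
def at_z(f,u,v,z):
    e,d=ray(f,u,v); return e+d*(z-e[2])/d[2]
def proj(f,P):
    K,e,A=cam(f); p=(np.atleast_2d(P)-e)@A
    return np.c_[K[0,2]+K[0,0]*p[:,0]/-p[:,2],K[1,2]+K[1,1]*-p[:,1]/-p[:,2]]
def load(n): return pickle.load(open(f"pics/{n}.pkl","rb"))
def crop(f,x0,y0,x1,y1,s,out,marks=[]):
    im=np.ascontiguousarray(f["pixels"][y0:y1,x0:x1,::-1]); im=cv2.resize(im,None,fx=s,fy=s,interpolation=cv2.INTER_CUBIC)
    for m in marks: cv2.circle(im,(int((m[0]+.5-x0)*s),int((m[1]+.5-y0)*s)),3,(0,0,255),1)
    # ticks
    for u in range((x0+9)//10*10,x1,10): cv2.line(im,(int((u+.5-x0)*s),0),(int((u+.5-x0)*s),4 if u%50 else 12),(255,0,0),1)
    for v in range((y0+9)//10*10,y1,10): cv2.line(im,(0,int((v+.5-y0)*s)),(4 if v%50 else 12,int((v+.5-y0)*s)),(255,0,0),1)
    cv2.imwrite(out,im)
E
python3 - <<'E'
from h import *
t=load("top0");s=load("scene0")
for u,v,z in [(337,233,120),(205,252,120),(440,160,120)]:print(at_z(t,u,v,z))
for u,v in [(250,117),(371,92),(390,187),(272,214)]:print(at_z(t,u,v,12))
crop(t,240,85,400,215,5,"pics/a.png")
crop(t,260,170,400,260,5,"pics/b.png")
crop(s,240,160,440,310,4,"pics/c.png")
E
```

```text
[525.93812417  71.62755984 120.        ]
[486.38832555 412.75294944 120.        ]
[ 708.77640298 -203.48707947  120.        ]
[865.77770852 311.95708279  12.        ]
[930.74272871 -43.67889203  12.        ]
[649.96336013 -88.41901791  12.        ]
[581.43990567 252.65998393  12.        ]
```

View pics/a.png

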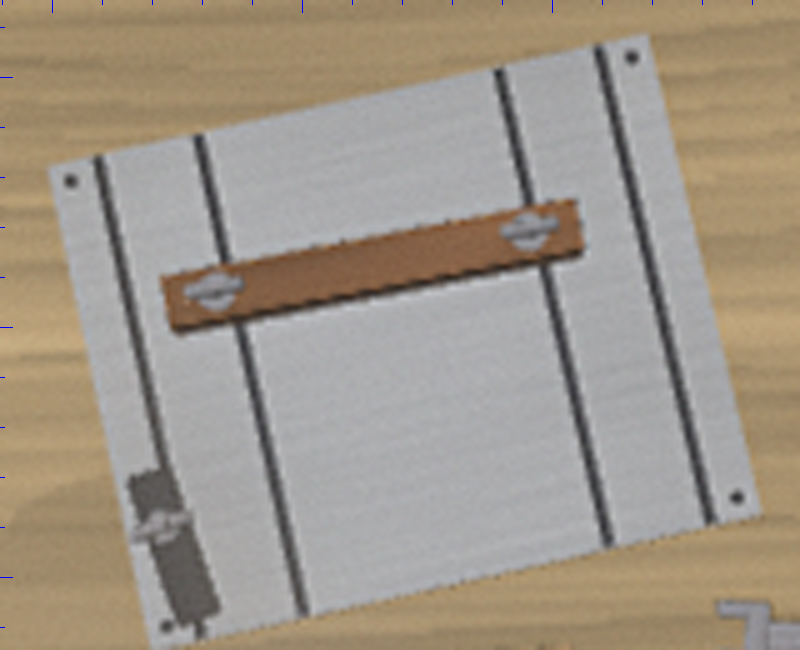

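View pics/b.png

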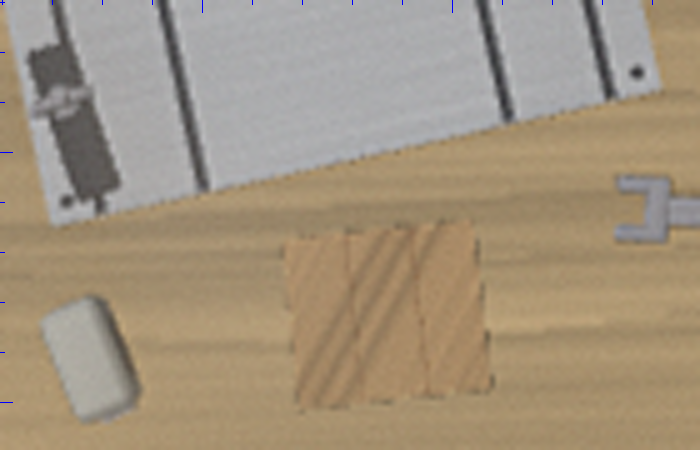

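View pics/c.png

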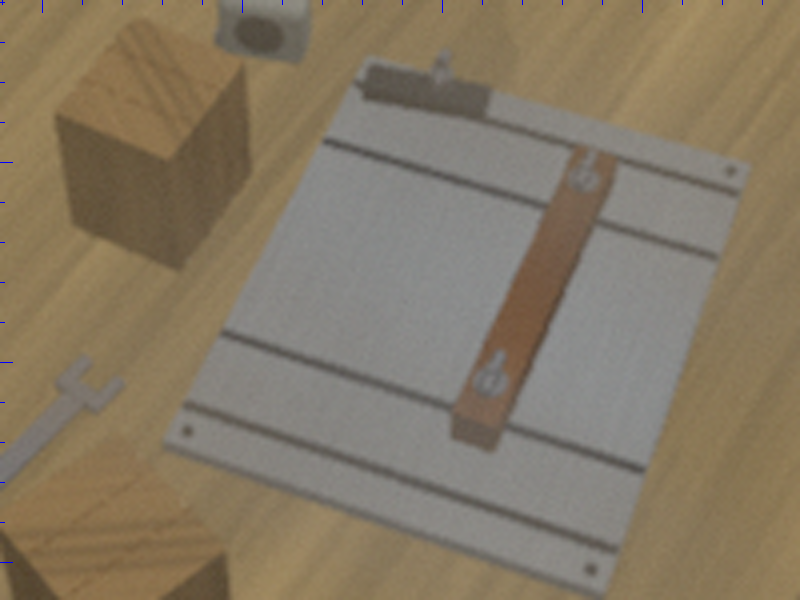

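```bash
cat > fit.py <<'E'
from h import *
from scipy.optimize import least_squares
t=load("top0");s=load("scene0")
A=lambda x,y:(x/5+240-.5,y/5+85-.5)
B=lambda x,y:(x/5+260-.5,y/5+170-.5)
C=lambda x,y:(x/4+240-.5,y/4+160-.5)
def fit(obs,x0,lab):
    def P(p,l): 
        c,q=np.cos(p[2]),np.sin(p[2]); l=np.array(l,float); return np.array([p[0]+c*l[0]-q*l[1],p[1]+q*l[0]+c*l[1],l[2]])
    def r(p): return np.concatenate([proj(f,P(p,l))[0]-uv for f,l,uv in obs])
    for n,ob in (("both",obs),("top",[o for o in obs if o[0] is t]),("scene",[o for o in obs if o[0] is s])):
        if not ob: continue
        rr=lambda p:np.concatenate([proj(f,P(p,l))[0]-uv for f,l,uv in ob])
        o=least_squares(rr,x0)
        if n=="both": best=o.x
        print(lab,n,o.x[:2].round(1),o.x[2].round(4),"res",np.abs(o.fun).max().round(2))
    return best
board=fit([(t,(290,180,12),A(50,168)),(t,(290,-180,12),A(648,35)),(t,(0,-180,12),A(762,515)),(t,(0,180,12),B(50,225)),
 (s,(290,180,12),C(750,163)),(s,(0,-180,12),C(167,443)),(s,(0,180,12),C(362,57))],[600,90,.2],"board")
blank=fit([(t,(44,50,120),B(283,240)),(t,(44,-50,120),B(475,218)),(t,(-44,-50,120),B(492,388)),(t,(-44,50,120),B(297,408)),
 (s,(-44,50,120),C(137,18)),(s,(44,50,120),C(245,65)),(s,(44,-50,120),C(170,160)),(s,(-44,-50,120),C(55,115)),(s,(44,50,0),C(247,182)),(s,(44,-50,0),C(180,268)),(s,(-44,-50,0),C(72,222))],[520,70,.1],"blank")
fence=fit([(t,(30,120,42),A(160,277)),(t,(30,-120,42),A(577,200)),(t,(0,-120,42),A(583,250)),(t,(0,120,42),A(171,324)),
 (s,(0,120,42),C(573,148)),(s,(0,-120,42),C(455,412)),(s,(30,-120,42),C(503,421)),(s,(0,-120,12),C(453,436)),(s,(30,-120,12),C(496,449))],[770,120,.2],"fence")
def rel(a,b):
    c,q=np.cos(b[2]),np.sin(b[2]);d=a[:2]-b[:2];return c*d[0]+q*d[1],-q*d[0]+c*d[1],a[2]-b[2]
print("blank in board",rel(blank,board));print("fence in board",rel(fence,board))
E
python3 fit.py
```

```text
board both [613.9  83.1] 0.1977 res 1.51
board top [613.6  82.6] 0.1921 res 0.43
board scene [614.6  84.3] 0.2095 res 0.43
blank both [528.   73.5] 0.0719 res 2.26
blank top [528.1  71.9] 0.0729 res 0.41
blank scene [527.5  75. ] 0.0691 res 1.84
fence both [780.5 126.8] 0.1693 res 2.13
fence top [780.3 123.5] 0.1555 res 0.65
fence scene [779.3 129.5] 0.1818 res 1.97
blank in board (np.float64(-86.12920769272469), np.float64(7.526784788626221), np.float64(-0.12581061999981882))
fence in board (np.float64(171.90889818736818), np.float64(10.117738149885689), np.float64(-0.02833983957499514))
```

Emit:
servo_tool(plan=[[[0,0,-9.5],[0,0,0],60],[[0,0,-9.5],[0,0,0],60],[[0,0,-9.5],[0,0,0],60],[[0,0,-9.5],[0,0,0],60],[[0,0,0],[-60,10,0],60],[[0,0,0],[-60,10,0],60],[[0,0,0],[-60,10,0],60],[[0,0,0],[-60,10,0],60],[[0,0,0],[-60,10,0],60],[[0,0,0],[-60,10,0],60]])

```text
time_s: 1.4
ee_pos: [397.9, 168.4, 211.0]
ee_rot: [-179.9, 0.3, 103.1]
force: [0.7, 0.8, 0.1]
gripper_width: 59.7
```

Emit:
servo_tool(plan=[[[0,0,1.8],[-39,5,0],60],[[0,0,0],[-39,5,0],60],[[0,0,0],[-39,5,0],60],[[-10,0,0],[0,0,0],60],[[-10,0,0],[0,0,0],60],[[-10,0,0],[0,0,0],60],[[0,0,0],[0,-18,32],60],[[0,0,0],[0,-18,32],60],[[0,0,0],[0,-18,32],60],[[0,0,0],[0,0,0],60]])

```text
time_s: 2.65
ee_pos: [440.4, 47.3, 99.3]
ee_rot: [149.1, 0.4, 100.6]
force: [-0.2, -0.4, -0.6]
gripper_width: 60.2
```

```bash
cat > st.py <<'E'
from h import *
from workcell import env
b=np.array([613.8,83.0]);by=.1977
s=env.state();p=np.array(s["ee_pos"]);M=R.from_euler('xyz',s["ee_rot"],degrees=True).as_matrix()
c,q=np.cos(by),np.sin(by);d=p[:2]-b
print("t",round(s["time_s"],2),"pos",p.round(1),"rot",np.round(s["ee_rot"],2),"w",round(s["gripper_width"],1),"q",np.round(s["qpos"],1))
print("tcp in board",(c*d[0]+q*d[1]).round(1),(-q*d[0]+c*d[1]).round(1),"toolx yaw-90 rad",np.round(np.arctan2(M[1,0],M[0,0])-np.pi/2,4))
f=np.array(s["force"]);print("force board",round(c*f[0]+q*f[1],2),round(-q*f[0]+c*f[1],2),round(f[2],2))
F=np.array([c,q,0]);L=np.array([-q,c,0]);U=np.array([0,0,1])
print("fwd",(M.T@F).round(3),"left",(M.T@L).round(3),"up",(M.T@U).round(3))
E
python3 st.py
```

```text
t 2.65 pos [440.4  47.3  99.3] rot [149.1    0.41 100.56] w 60.2 q [   1.3    3.3  138.7   30.6    8.6 -128.5]
tcp in board -177.0 -0.9 toolx yaw-90 rad 0.1843
force board -0.26 -0.39 -0.6
fwd [0.013 0.858 0.513] left [ 1.    -0.008 -0.013] up [-0.007  0.514 -0.858]
```

Emit:
servo_tool(plan=[[[9,0.4,-0.7],[0,0,0],60],[[0,0,0],[8,0,0],60],[[0,0,0],[0,-9,23],60],[[0,0,0],[0,-9,23],60],[[0,0,0],[0,-9,23],60],[[0,0,0],[0,9.3,3.6],60],[[0,0,0],[0,4.7,1.8],60],[[0,0,0],[0,0,0],60],[[0,0,0],[0,0,0],60],[[0,0,0],[0,0,0],60]])

```text
time_s: 3.9
ee_pos: [468.1, 70.3, 48.3]
ee_rot: [154.0, -0.8, 101.9]
force: [-2.2, -1.1, -0.2]
gripper_width: 60.2
```

```bash
python3 st.py
python3 - <<'E'
from h import *
from workcell import env
for n in("top","scene","wrist"):
    f=env.grab_frame(n);pickle.dump(f,open(f"pics/{n}1.pkl","wb"))
    if n=="wrist":cv2.imwrite("pics/w1.png",f["pixels"][:,:,::-1])
    elif n=="top":crop(f,260,170,400,280,5,"pics/t1.png")
    else:crop(f,220,120,420,270,4,"pics/s1.png")
E
```

```text
t 3.9 pos [468.1  70.3  48.3] rot [153.99  -0.76 101.95] w 60.2 q [   4.3   12.6  135.7   34.     7.2 -130.4]
tcp in board -145.3 16.1 toolx yaw-90 rad 0.2085
force board -2.39 -0.59 -0.16
fwd [-0.011  0.899  0.438] left [1.    0.004 0.017] up [ 0.013  0.438 -0.899]
```

View pics/t1.png

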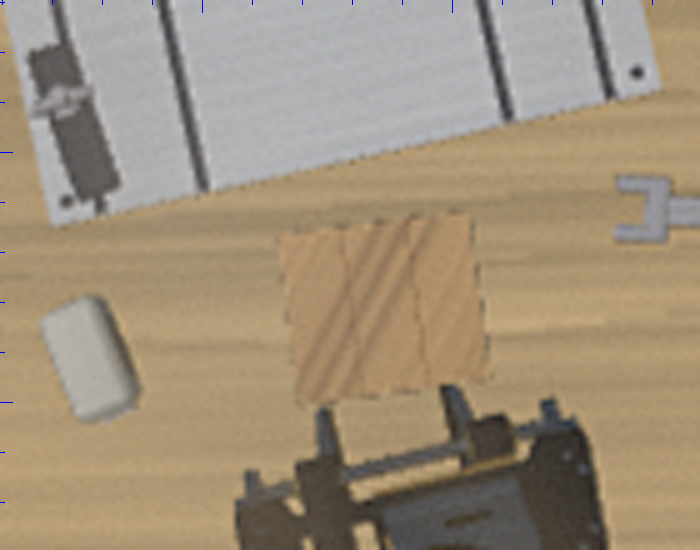

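View pics/s1.png

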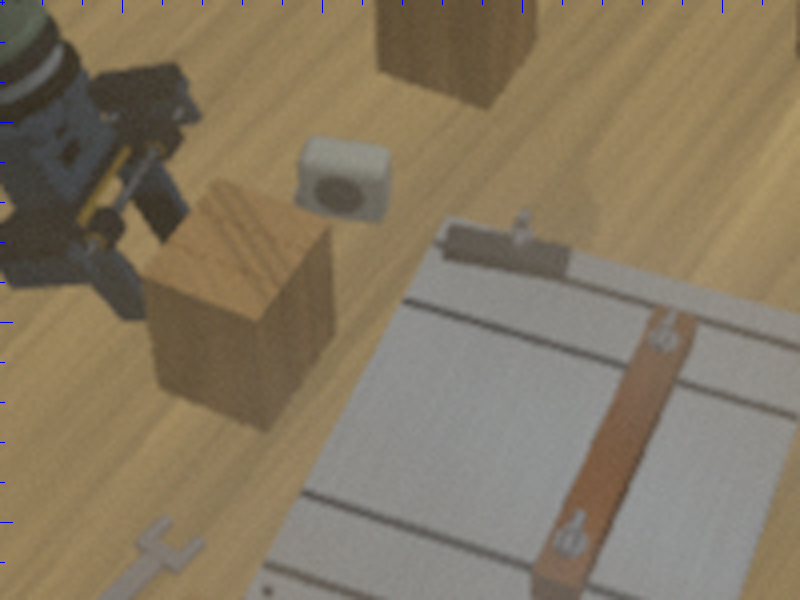

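View pics/w1.png

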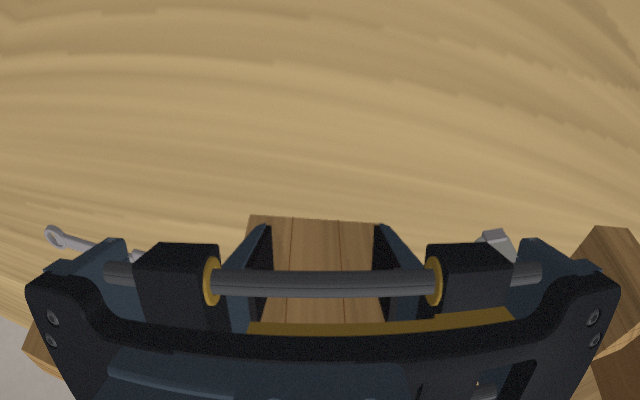

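Emit:
servo_tool(plan=[[[0,0,0],[0,-7.2,-3.5],60],[[3,-0.3,0.5],[0,0,0],60],[[3,0,0],[0,0,0],60],[[3,0,0],[0,0,0],60],[[0,0,0],[0,0,0],60],[[0,0,0],[-4,-4.5,11],60],[[0,0,0],[-4,-4.5,11],60],[[0,0,0],[0,0,0],60],[[0,0,0],[0,0,0],60],[[0,0,0],[0,0,0],60]])

```text
time_s: 5.3
ee_pos: [464.4, 61.8, 27.2]
ee_rot: [161.7, -0.7, 101.6]
force: [-0.1, 0.6, -0.7]
gripper_width: 60.2
```

```bash
python3 st.py
```

```text
t 5.3 pos [464.4  61.8  27.2] rot [161.66  -0.72 101.56] w 60.2 q [   4.    15.6  131.7   12.    14.9 -108.6]
tcp in board -150.7 8.5 toolx yaw-90 rad 0.2018
force board 0.03 0.65 -0.67
fwd [-0.004  0.949  0.315] left [ 1.    -0.     0.013] up [ 0.013  0.315 -0.949]
```

Emit:
servo_tool(plan=[[[0,0,0],[0,5.7,1.9],60],[[0,0,0],[0,5.7,1.9],60],[[0,0,0],[0,5.7,1.9],60],[[0,0,0],[0,5.7,1.9],60],[[0,0,0],[0,5.7,1.9],60],[[0,0,0],[0,4.7,1.5],60],[[0,0,0],[0,2,0.7],60],[[0,0,0],[0,0,0],60],[[0,0,0],[0,0,0],60],[[0,0,0],[0,0,0],60]])

```text
time_s: 6.55
ee_pos: [490.6, 68.9, 24.2]
ee_rot: [163.1, -1.0, 101.7]
force: [-2.6, -1.3, 1.4]
gripper_width: 60.1
```

```bash
python3 st.py
python3 - <<'E'
from h import *
from workcell import env
for n in("top","scene"):
    f=env.grab_frame(n);pickle.dump(f,open(f"pics/{n}2.pkl","wb"))
    if n=="top":crop(f,260,170,400,270,5,"pics/t2.png")
    else:crop(f,220,120,420,270,4,"pics/s2.png")
E
```

```text
t 6.55 pos [490.6  68.9  24.2] rot [163.06  -0.97 101.67] w 60.1 q [   4.7   18.   127.5    9.6   18.  -105.5]
tcp in board -123.5 10.4 toolx yaw-90 rad 0.2036
force board -2.83 -0.78 1.37
fwd [-0.006  0.957  0.291] left [1.    0.001 0.018] up [ 0.017  0.291 -0.956]
```

View pics/t2.png

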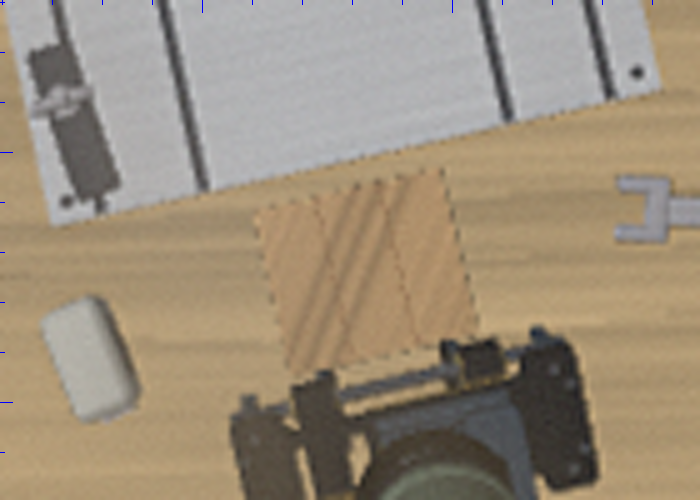

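View pics/s2.png

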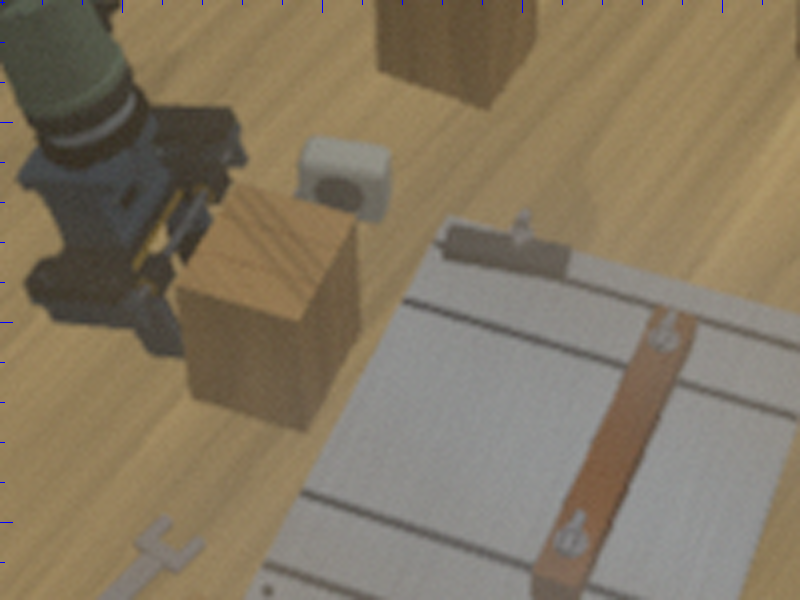

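Emit:
servo_tool(plan=[[[0,0,0],[0,4.9,1.0],60],[[0,0,0],[0,4.9,1.0],60],[[0,0,0],[0,4.9,1.0],60],[[0,0,0],[0,4.9,1.0],60],[[0,0,0],[0,1.9,0.6],60],[[0,0,0],[0,1.9,0.6],60],[[0,0,0],[0,1.9,0.6],60],[[0,0,0],[0,1.9,0.6],60],[[0,0,0],[0,1.9,0.6],60],[[0,0,0],[0,1.9,0.6],60]])

```text
time_s: 7.9
ee_pos: [502.8, 74.2, 20.5]
ee_rot: [165.4, -1.3, 101.8]
force: [-7.0, -2.5, 6.3]
gripper_width: 59.8
```

```bash
python3 st.py
```

```text
t 7.9 pos [502.8  74.2  20.5] rot [165.36  -1.32 101.82] w 59.8 q [   5.1   19.7  124.3    8.    21.8 -103.6]
tcp in board -110.5 13.1 toolx yaw-90 rad 0.2064
force board -7.31 -1.1 6.26
fwd [-0.009  0.968  0.252] left [1.    0.003 0.024] up [ 0.023  0.253 -0.967]
```

Run:
```python
from h import *
from workcell import env
for n in("top","scene"):
    f=env.grab_frame(n);pickle.dump(f,open(f"pics/{n}3.pkl","wb"))
    if n=="top":crop(f,260,170,400,270,5,"pics/t3.png")
    else:crop(f,220,140,380,260,5,"pics/s3.png")
```

```text
(no output)
```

View pics/t3.png

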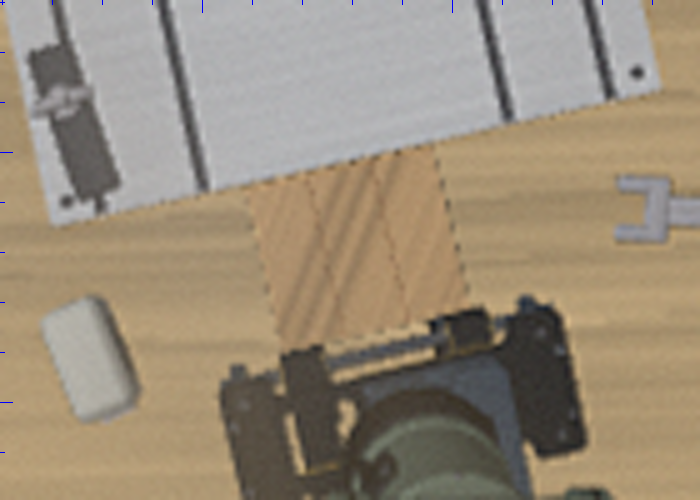

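View pics/s3.png

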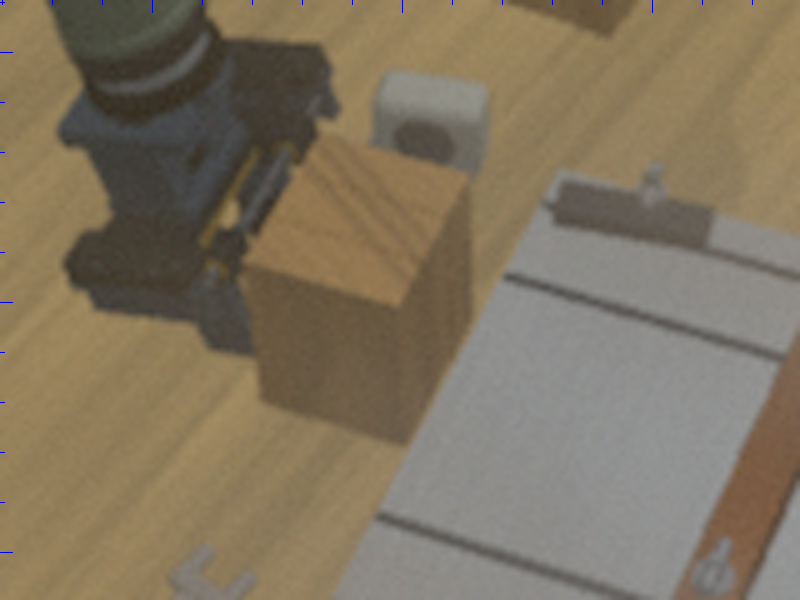

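Run:
```python
from h import *
from scipy.optimize import least_squares
s=load("scene3");t=load("top3")
C=lambda x,y:(x/5+220-.5,y/5+140-.5)
B=lambda x,y:(x/5+260-.5,y/5+170-.5)
os=[((44,50,120),C(470,180)),((44,-50,120),C(402,305)),((-44,-50,120),C(245,265)),((44,50,0),C(470,325)),((44,-50,0),C(405,443)),((-44,-50,0),C(262,402)),((-44,50,120),C(320,133))]
ot=[((44,50,120),B(248,188)),((44,-50,120),B(435,147)),((-44,-50,120),B(468,303)),((-44,50,120),B(280,350))]
def P(p,l):
    l=np.array(l,float);x=np.array([-44+0,0,0]);
    Q=R.from_euler('zy',[p[2],p[3]]).as_matrix()
    # tilt about far-foot edge
    piv=np.array([44,0,0]); 
    Rz=R.from_euler('z',p[2]).as_matrix();Ry=R.from_euler('y',p[3]).as_matrix()
    return np.array([p[0],p[1],0])+Rz@(piv+Ry@(l-piv))
for n,f,ob,b in (("scene",s,os,(614.6,84.3,.2095)),("top",t,ot,(613.6,82.6,.1921))):
    for tl in (0,1):
        o=least_squares(lambda p:np.concatenate([proj(f,P(np.r_[p[:3],p[3]*tl],l))[0]-uv for l,uv in ob]),[570,75,.2,0])
        c,q=np.cos(b[2]),np.sin(b[2]);d=o.x[:2]-b[:2]
        print(n,tl,o.x.round(3),"rel",c*d[0]+q*d[1],-q*d[0]+c*d[1],o.x[2]-b[2],np.abs(o.fun).max())
```

```text
scene 0 [5.62337e+02 8.91080e+01 2.10000e-01 0.00000e+00] rel -50.12020626439496 15.572298072402795 0.0005392117257867757 1.5071871488272564
scene 1 [5.61463e+02 8.83580e+01 2.17000e-01 1.70000e-02] rel -51.13174754372595 15.020033843860785 0.007665222896691054 1.5039051168802473
top 0 [5.62818e+02 8.59570e+01 1.91000e-01 0.00000e+00] rel -49.20654912148938 12.990578954385 -0.0013251035076396467 1.2225065349644524
top 1 [ 5.89453e+02  9.08790e+01  1.93000e-01 -2.43000e-01] rel -22.122346730371735 12.736916986827975 0.0008075379538270977 0.5977355195782366
```

Emit:
servo_tool(plan=[[[0,0,0],[0,-6.8,-1.8],60],[[-4,0,0.2],[0,1.5,-5.8],60],[[-4,0,0.2],[0,1.5,-5.8],60],[[0,0,0],[0,0,0],60],[[0,0,0],[0,3,0.6],60],[[0,0,0],[0,3,0.6],60],[[0,0,0],[0,3,0.6],60],[[0,0,0],[0,3,0.6],60],[[0,0,0],[0,3,0.6],60],[[0,0,0],[0,3,0.6],60]])

```text
time_s: 9.25
ee_pos: [510.1, 76.1, 34.5]
ee_rot: [157.8, -1.6, 101.5]
force: [-14.9, -6.3, 11.9]
gripper_width: 60.1
```

```bash
python3 st.py
```

```text
t 9.25 pos [510.1  76.1  34.5] rot [157.78  -1.58 101.49] w 60.1 q [   4.6   17.4  128.6   18.7   12.7 -114.1]
tcp in board -103.0 13.6 toolx yaw-90 rad 0.2005
force board -15.87 -3.21 11.88
fwd [-0.003  0.926  0.378] left [ 1.    -0.008  0.027] up [ 0.028  0.378 -0.925]
```

```bash
python3 - <<'E'
from h import *
from workcell import env
for n in("top","scene"):
    f=env.grab_frame(n);pickle.dump(f,open(f"pics/{n}4.pkl","wb"))
    if n=="top":crop(f,260,170,400,270,5,"pics/t4.png")
    else:crop(f,220,140,380,260,5,"pics/s4.png")
E
python3 st.py
```

```text
t 9.35 pos [510.   76.1  34.5] rot [157.79  -1.58 101.49] w 59.7 q [   4.6   17.4  128.6   18.8   12.7 -114.1]
tcp in board -103.1 13.7 toolx yaw-90 rad 0.2005
force board -14.1 -3.51 8.89
fwd [-0.003  0.926  0.378] left [ 1.    -0.008  0.027] up [ 0.028  0.378 -0.925]
```

View pics/t4.png

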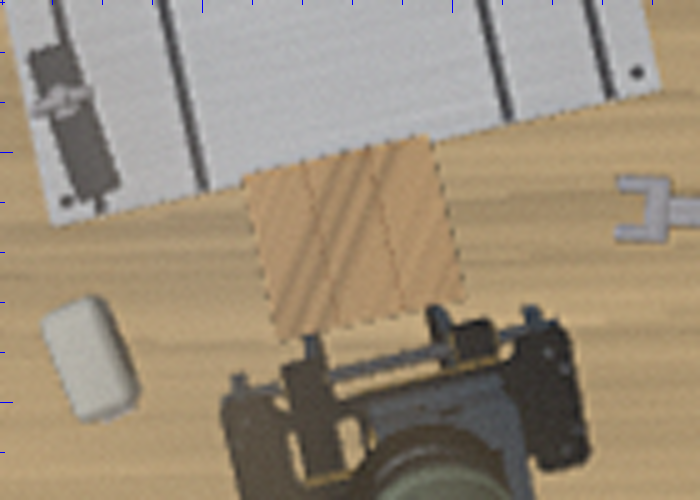

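View pics/s4.png

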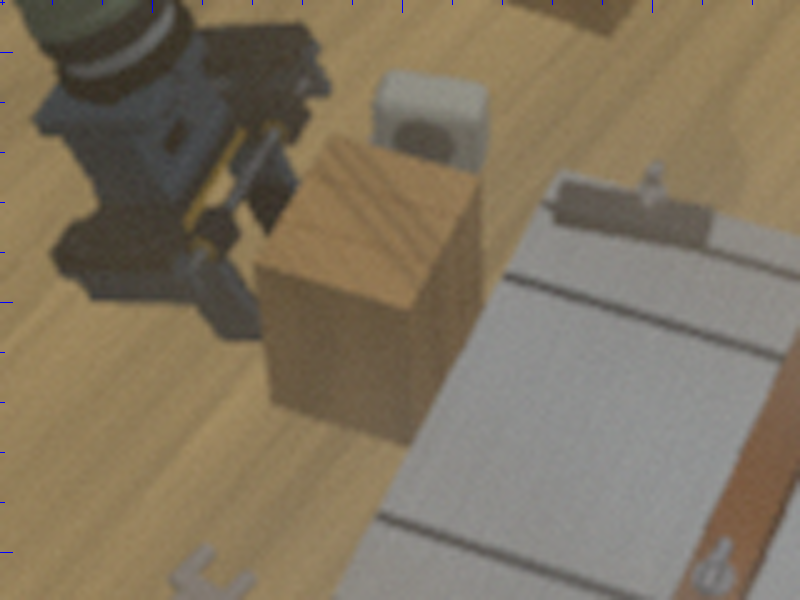

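Emit:
servo_tool(plan=[[[0,0,0],[0,-9.3,-3.8],60],[[0,0,0],[0.5,6.5,-21.2],60],[[0,0,0],[0.5,8.3,-20.4],60],[[0,0,0],[0.5,8.3,-20.4],60],[[0,0,0],[0,0,0],60],[[0,0,0],[0,0,0],60],[[0,0,0],[0,0,0],60],[[0,0,0],[0,0,0],60],[[0,0,0],[0,0,0],60],[[0,0,0],[0,0,0],60]])

```text
time_s: 10.6
ee_pos: [502.3, 73.2, 102.3]
ee_rot: [157.3, -1.5, 101.4]
force: [-0.1, 0.3, 0.3]
gripper_width: 60.1
```

```bash
python3 st.py
```

```text
t 10.6 pos [502.3  73.2 102.3] rot [157.35  -1.45 101.39] w 60.1 q [   4.3    9.8  125.    10.3   23.2 -105.5]
tcp in board -111.2 12.3 toolx yaw-90 rad 0.1988
force board -0.01 0.29 0.32
fwd [-0.001  0.923  0.385] left [ 1.    -0.009  0.024] up [ 0.025  0.385 -0.923]
```

Emit:
servo_tool(plan=[[[0,0,0],[0,3.7,1.5],60],[[0,0,0],[0,2.8,1.2],60],[[0,0,0],[0,3.7,-0.5],60],[[0,0,0],[0,5.3,-2.0],60],[[0,0,0],[0,5.3,-2.0],60],[[0,0,0],[0,5.3,-2.0],60],[[0,0,0],[0,5.3,-2.0],60],[[0,0,0],[0,5.3,-2.0],60],[[0,0,0],[0,5.3,-2.0],60],[[0,0,0],[0,0,0],60]])

```text
time_s: 11.85
ee_pos: [537.4, 79.9, 127.9]
ee_rot: [157.6, -1.5, 101.4]
force: [-1.4, 0.2, -0.2]
gripper_width: 59.8
```

```bash
python3 st.py
python3 - <<'E'
from h import *
from workcell import env
f=env.grab_frame("scene");crop(f,220,120,400,255,4,"pics/s5.png")
E
```

```text
t 11.85 pos [537.4  79.9 127.9] rot [157.61  -1.51 101.39] w 59.8 q [   4.9   10.7  118.7    8.1   28.8 -102.5]
tcp in board -75.5 12.0 toolx yaw-90 rad 0.1987
force board -1.32 0.49 -0.18
fwd [-0.001  0.925  0.381] left [ 1.    -0.009  0.025] up [ 0.026  0.381 -0.924]
```

View pics/s5.png

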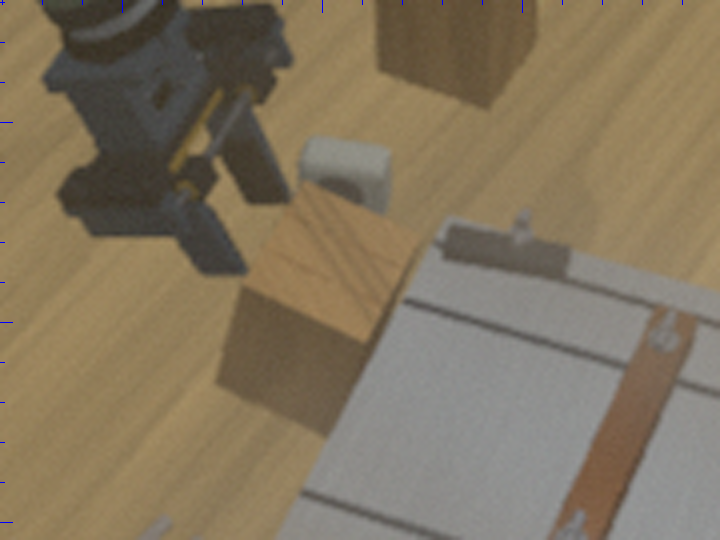

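Emit:
servo_tool(plan=[[[0,0,0],[0,5.2,1.1],60],[[0,0,0],[0,5.2,1.1],60],[[0,0,0],[0,5.2,1.1],60],[[0,0,0],[0,5.2,1.1],60],[[0,0,0],[0,5.2,1.1],60],[[0,0,0],[0,0,0],60],[[0,0,0],[0,0,0],60],[[0,0,0],[0,0,0],60],[[0,0,0],[0,0,0],60],[[0,0,0],[0,0,0],60]])

```text
time_s: 13.15
ee_pos: [567.5, 85.3, 136.6]
ee_rot: [157.1, -1.4, 101.4]
force: [-1.2, -0.7, 2.1]
gripper_width: 60.1
```

```bash
python3 st.py
python3 - <<'E'
from h import *
from workcell import env
f=env.grab_frame("scene");crop(f,220,120,400,255,4,"pics/s6.png")
E
```

```text
t 13.15 pos [567.5  85.3 136.6] rot [157.09  -1.42 101.39] w 60.1 q [   5.2   12.4  114.9    7.4   30.3 -101.5]
tcp in board -45.0 11.4 toolx yaw-90 rad 0.1989
force board -1.35 -0.43 2.05
fwd [-0.001  0.921  0.389] left [ 1.    -0.009  0.023] up [ 0.025  0.389 -0.921]
```

View pics/s6.png

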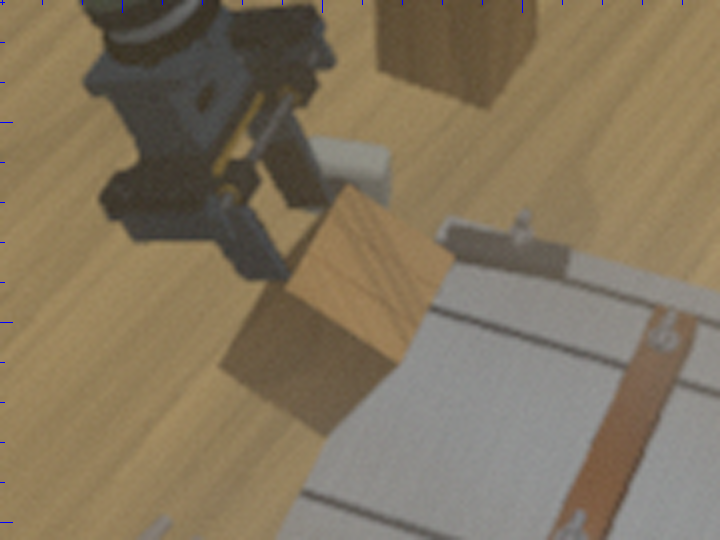

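Emit:
servo_tool(plan=[[[0,0,0],[0,4.5,2.2],60],[[0,0,0],[0,4.5,2.2],60],[[0,0,0],[0,4.5,2.2],60],[[0,0,0],[0,4.5,2.2],60],[[0,0,0],[0,4.5,2.3],60],[[0,0,0],[0,4.5,2.3],60],[[0,0,0],[0,4.5,2.3],60],[[0,0,0],[0,4.5,2.3],60],[[0,0,0],[0,0,0],60],[[0,0,0],[0,0,0],60]])

```text
time_s: 14.45
ee_pos: [609.4, 93.9, 132.3]
ee_rot: [157.2, -1.4, 101.4]
force: [-0.0, -0.4, -0.6]
gripper_width: 60.3
```

```bash
python3 st.py
python3 - <<'E'
from h import *
from workcell import env
f=env.grab_frame("scene");crop(f,220,120,400,255,4,"pics/s7.png")
E
```

```text
t 14.45 pos [609.4  93.9 132.3] rot [157.23  -1.43 101.39] w 60.3 q [   5.8   16.3  110.     6.7   31.4 -100.3]
tcp in board -2.2 11.5 toolx yaw-90 rad 0.1988
force board -0.08 -0.35 -0.57
fwd [-0.001  0.922  0.387] left [ 1.    -0.009  0.024] up [ 0.025  0.387 -0.922]
```

View pics/s7.png

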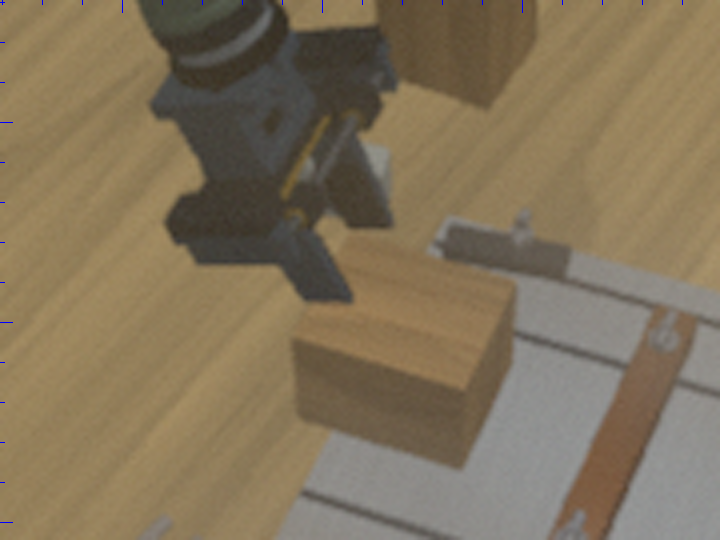

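Emit:
servo_tool(plan=[[[0,-0.65,1.55],[0,-18.4,-7.7],60],[[0,0,0],[0,-18.4,-7.7],60],[[0,0,0],[0,-18.4,-7.7],60],[[0,0,0],[0,-9.2,-3.9],60],[[0,0,0],[0,-8.5,20.3],60],[[0,0,0],[0,-8.5,20.3],60],[[0,0,0],[0,-8.5,20.3],60],[[0,0,0],[0,-8.5,20.3],60],[[0,0,0],[0,0,0],60],[[0,0,0],[0,0,0],60]])

```text
time_s: 15.75
ee_pos: [542.0, 83.5, 45.7]
ee_rot: [156.7, -1.4, 99.6]
force: [0.6, -0.3, 0.3]
gripper_width: 60.1
```

```bash
python3 st.py
python3 - <<'E'
from h import *
from workcell import env
for n in("top","scene"):
    f=env.grab_frame(n);pickle.dump(f,open(f"pics/{n}8.pkl","wb"))
    if n=="top":crop(f,260,110,400,230,5,"pics/t8.png")
    else:crop(f,250,150,410,280,5,"pics/s8.png")
E
```

```text
t 15.75 pos [542.   83.5  45.7] rot [156.73  -1.39  99.62] w 60.1 q [   5.9   18.2  124.8   11.4   14.1 -104. ]
tcp in board -70.4 14.6 toolx yaw-90 rad 0.1679
force board 0.48 -0.4 0.33
fwd [0.03  0.918 0.395] left [ 0.999 -0.037  0.01 ] up [ 0.024  0.395 -0.918]
```

View pics/t8.png

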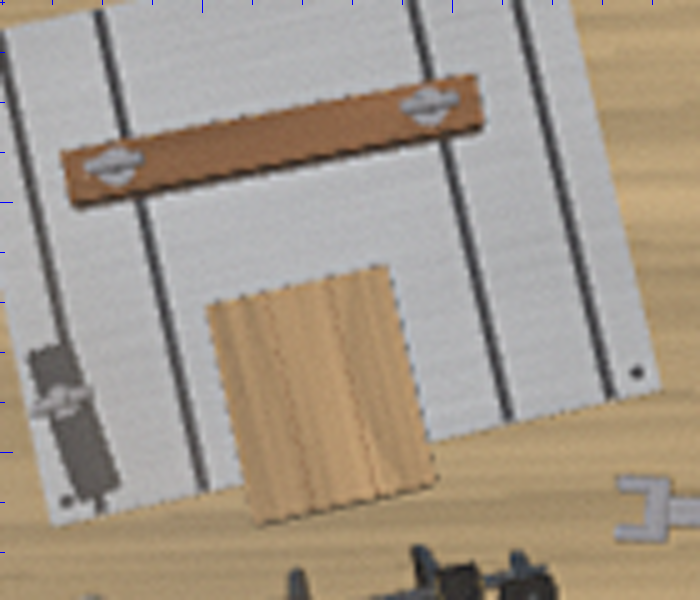

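View pics/s8.png

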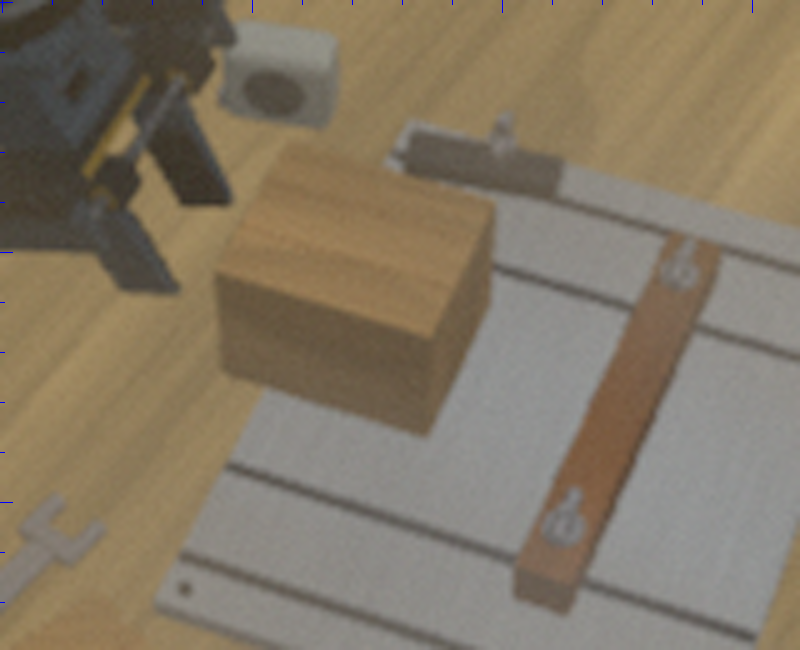

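```bash
cat > fl.py <<'E'
from h import *
from scipy.optimize import least_squares
def fl(f,ob,b,x0,fence,n=""):
    def P(p,l):
        c,q=np.cos(p[2]),np.sin(p[2]);return np.array([p[0]+c*l[0]-q*l[1],p[1]+q*l[0]+c*l[1],l[2]])
    o=least_squares(lambda p:np.concatenate([proj(f,P(p,l))[0]-uv for l,uv in ob]),x0)
    def rel(p,b):
        c,q=np.cos(b[2]),np.sin(b[2]);d=np.array(p[:2])-b[:2];return np.round([c*d[0]+q*d[1],-q*d[0]+c*d[1],p[2]-b[2]],4)
    top=P(o.x,(60,0,0));top=[top[0],top[1],o.x[2]]
    print(n,o.x.round(3),"mid in board",rel(o.x,b),"top end in fence",rel(top,fence),"res",np.abs(o.fun).max().round(2))
E
python3 - <<'E'
from fl import *
t=load("top8");s=load("scene8")
B=lambda x,y:(x/5+260-.5,y/5+110-.5)
C=lambda x,y:(x/5+250-.5,y/5+150-.5)
fl(t,[((60,50,100),B(207,305)),((60,-50,100),B(387,265)),((-60,-50,100),B(437,485)),((-60,50,100),B(258,525))],(613.6,82.6,.1921),[650,90,.2],(780.3,123.5,.1555),"top")
fl(s,[((60,50,100),C(495,203)),((60,-50,100),C(434,336)),((-60,-50,100),C(217,272)),((60,50,12),C(490,305)),((60,-50,12),C(427,436)),((-60,-50,12),C(222,372))],(614.6,84.3,.2095),[650,90,.2],(779.3,129.5,.1818),"scene")
E
```

```text
top [6.43957e+02 1.02161e+02 1.96000e-01] mid in board [3.35332e+01 1.34056e+01 4.00000e-03] top end in fence [-7.80521e+01  2.46800e+00  4.06000e-02] res 0.59
scene [6.43745e+02 1.07172e+02 2.00000e-01] mid in board [ 3.32641e+01  1.63102e+01 -9.50000e-03] top end in fence [-7.73682e+01  3.64240e+00  1.82000e-02] res 0.9
```

Emit:
servo_tool(plan=[[[0,0,0],[0,7.2,8.5],60],[[0,0,0],[0,7.2,8.5],60],[[0,0,0],[0,4.6,2.0],60],[[-0.2,0,0],[0,5.6,2.1],60],[[-0.2,0,0],[0,5.6,2.1],60],[[-0.2,0,0],[0,5.6,2.1],60],[[-0.2,0,0],[0,5.6,2.1],60],[[-0.2,0,0],[0,5.6,2.1],60],[[-0.2,0,0],[0,5.6,2.1],60],[[-0.2,0,0],[0,5.6,2.1],60]])

```text
time_s: 17.1
ee_pos: [595.4, 95.0, 33.8]
ee_rot: [157.0, -1.6, 99.8]
force: [-6.9, -1.8, 6.1]
gripper_width: 59.9
```

```bash
python3 st.py
```

```text
t 17.1 pos [595.4  95.   33.8] rot [157.    -1.64  99.78] w 59.9 q [   6.4   23.1  118.4   10.4   15.9 -102.5]
tcp in board -15.7 15.3 toolx yaw-90 rad 0.1707
force board -7.12 -0.4 6.13
fwd [0.027 0.92  0.391] left [ 0.999 -0.036  0.016] up [ 0.029  0.391 -0.92 ]
```

Emit:
servo_tool(plan=[[[0,0,0],[0,5.8,1.6],60],[[-0.2,0,0],[0,5.8,1.6],60],[[-0.2,0,0],[0,5.8,1.6],60],[[-0.2,0,0],[0,5.8,1.6],60],[[-0.2,0,0],[0,5.8,1.6],60],[[-0.2,0,0],[0,5.8,1.6],60],[[-0.2,0,0],[0,5.8,1.6],60],[[-0.2,0,0],[0,5.8,1.6],60],[[0,0,0],[0,0,0],60],[[0,0,0],[0,0,0],60]])

```text
time_s: 18.35
ee_pos: [625.1, 101.7, 33.8]
ee_rot: [157.8, -1.9, 99.9]
force: [-1.1, -0.5, 0.6]
gripper_width: 59.8
```

```bash
python3 st.py
python3 - <<'E'
from h import *
from workcell import env
for n in("top","scene"):
    f=env.grab_frame(n);pickle.dump(f,open(f"pics/{n}9.pkl","wb"))
    if n=="top":crop(f,260,110,400,230,5,"pics/t9.png")
    else:crop(f,270,150,410,270,5,"pics/s9.png")
E
```

```text
t 18.35 pos [625.1 101.7  33.8] rot [157.79  -1.91  99.89] w 59.8 q [   6.6   25.2  113.8    9.2   19.1 -101. ]
tcp in board 14.8 16.1 toolx yaw-90 rad 0.1726
force board -1.13 -0.26 0.6
fwd [0.025 0.925 0.379] left [ 0.999 -0.036  0.021] up [ 0.033  0.378 -0.925]
```

View pics/t9.png

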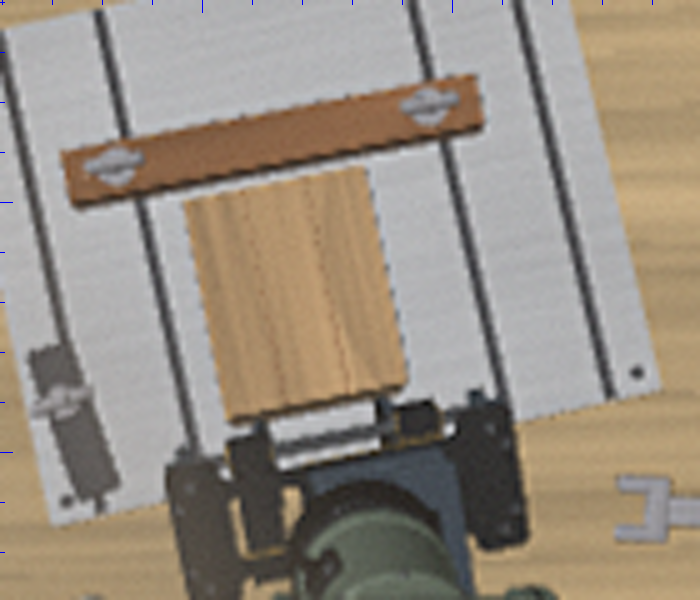

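View pics/s9.png

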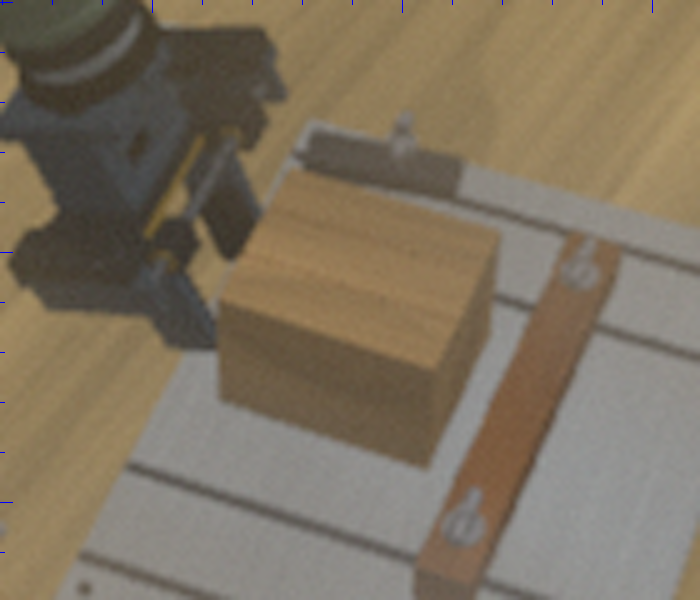

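Emit:
servo_tool(plan=[[[0,-0.1,0.2],[0,5.3,1.4],60],[[-0.2,0,0],[0,5.3,1.4],60],[[-0.2,0,0],[0,5.3,1.4],60],[[-0.2,0,0],[0,3.8,1.0],60],[[-0.2,0,0],[0,3,0.7],60],[[-0.2,0,0],[0,2.8,0.6],60],[[-0.2,0,0],[0,2.8,0.6],60],[[0,0,0],[0,2.8,0.6],60],[[0,0,0],[0,2.8,0.6],60],[[0,0,0],[0,2.8,0.6],60]])

```text
time_s: 19.7
ee_pos: [646.1, 106.4, 33.5]
ee_rot: [158.7, -2.1, 99.7]
force: [-12.7, -3.1, 9.2]
gripper_width: 60.2
```

```bash
python3 st.py
```

```text
t 19.7 pos [646.1 106.4  33.5] rot [158.71  -2.07  99.74] w 60.2 q [  6.8  26.8 110.2   8.   22.  -99.4]
tcp in board 36.3 16.6 toolx yaw-90 rad 0.1701
force board -13.04 -0.53 9.22
fwd [0.028 0.931 0.364] left [ 0.999 -0.039  0.024] up [ 0.036  0.363 -0.931]
```

Emit:
servo_tool(plan=[[[0,0,0],[0,1.5,0.0],60],[[0,0,0],[0,2.0,0.1],60],[[0,0,0],[0,2.4,0.1],60],[[0,0,0],[0,2.4,0.1],60],[[0,0,0],[0,2.6,0.2],60],[[0,0,0],[0,2.6,0.2],60],[[0,0,0],[0,2.6,0.2],60],[[0,0,0],[0,2.6,0.2],60],[[0,0,0],[0,2.6,0.2],60],[[0,0,0],[0,2.6,0.2],60]])

```text
time_s: 20.95
ee_pos: [645.6, 106.3, 34.4]
ee_rot: [161.6, -2.2, 99.8]
force: [-9.1, -1.6, 7.5]
gripper_width: 60.1
```

```bash
python3 st.py
python3 - <<'E'
from h import *
from workcell import env
for n in("top","scene"):
    f=env.grab_frame(n);pickle.dump(f,open(f"pics/{n}10.pkl","wb"))
    if n=="top":crop(f,270,110,370,210,6,"pics/t10.png")
    else:crop(f,290,170,410,270,6,"pics/s10.png")
E
```

```text
t 20.95 pos [645.6 106.3  34.4] rot [161.59  -2.22  99.81] w 60.1 q [  6.8  27.4 107.8   6.8  26.7 -98.3]
tcp in board 35.8 16.6 toolx yaw-90 rad 0.1711
force board -9.2 0.24 7.51
fwd [0.027 0.948 0.317] left [ 0.999 -0.037  0.028] up [ 0.039  0.316 -0.948]
```

View pics/t10.png

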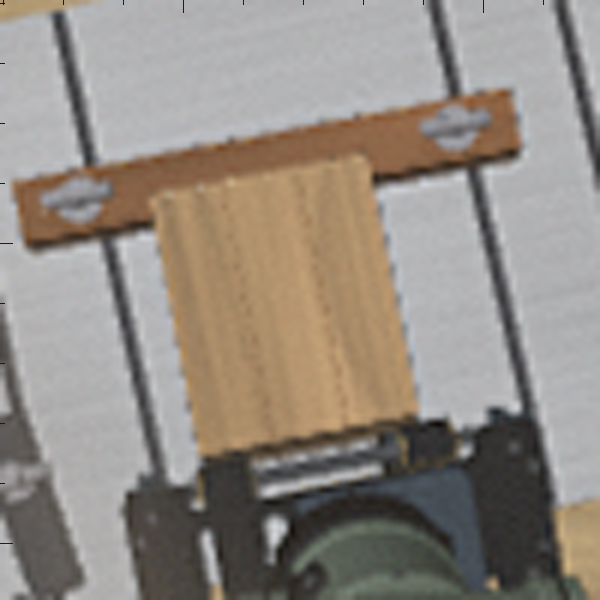

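View pics/s10.png

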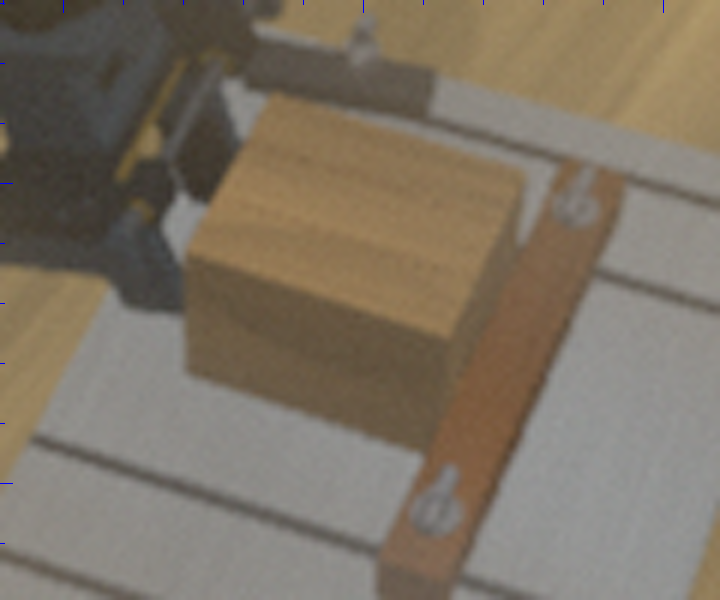

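Emit:
servo_tool(plan=[[[0,0,0],[0,1.0,-1.0],60],[[0,0,0],[0,1.0,-1.0],60],[[-0.2,0,0],[0,2.0,-0.8],60],[[-0.3,0,0],[0,2.5,-0.8],60],[[-0.3,0,0],[0,3.0,-0.8],60],[[-0.3,0,0],[0,3.2,-0.9],60],[[-0.3,0,0],[0,3.2,-0.9],60],[[-0.3,0,0],[0,3.2,-0.9],60],[[-0.3,0,0],[0,3.2,-0.9],60],[[-0.3,0,0],[0,3.2,-0.9],60]])

```text
time_s: 22.3
ee_pos: [645.5, 106.8, 35.8]
ee_rot: [162.3, -2.5, 99.7]
force: [-6.7, -1.8, -1.4]
gripper_width: 60.0
```

```bash
python3 st.py
```

```text
t 22.3 pos [645.5 106.8  35.8] rot [162.31  -2.46  99.72] w 60.0 q [  6.7  27.4 107.1   6.9  28.1 -98.2]
tcp in board 35.7 17.2 toolx yaw-90 rad 0.1697
force board -6.96 -0.43 -1.4
fwd [0.028 0.952 0.305] left [ 0.999 -0.04   0.032] up [ 0.043  0.304 -0.952]
```

Emit:
servo_tool(plan=[[[-0.3,0,0],[0,3.2,-0.9],60],[[-0.3,0,0],[0,3.6,-0.9],60],[[-0.3,0,0],[0,4.0,-1.0],60],[[-0.3,0,0],[0,4.4,-1.0],60],[[-0.3,0,0],[0,4.8,-1.1],60],[[-0.3,0,0],[0,5.0,-1.1],60],[[-0.3,0,0],[0,5.0,-1.1],60],[[-0.3,0,0],[0,5.0,-1.1],60],[[-0.3,0,0],[0,5.0,-1.1],60],[[-0.3,0,0],[0,5.0,-1.1],60]])

```text
time_s: 23.55
ee_pos: [645.4, 106.8, 36.3]
ee_rot: [164.7, -2.7, 99.7]
force: [-9.3, -2.4, 0.6]
gripper_width: 59.9
```

```bash
python3 st.py
```

```text
t 23.55 pos [645.4 106.8  36.3] rot [164.66  -2.72  99.74] w 59.9 q [  6.6  28.  105.    6.5  31.9 -97.8]
tcp in board 35.7 17.1 toolx yaw-90 rad 0.1699
force board -9.61 -0.53 0.55
fwd [0.028 0.964 0.266] left [ 0.998 -0.039  0.038] up [ 0.047  0.264 -0.963]
```

Emit:
servo_tool(plan=[[[-0.6,0,0],[0,5.0,-1.1],60],[[-0.6,0,0],[0,5.5,-1.2],60],[[-0.6,0,0],[0,6.0,-1.3],60],[[-0.6,0,0],[0,6.5,-1.4],60],[[-0.6,0,0],[0,7.0,-1.5],60],[[-0.6,0,0],[0,7.0,-1.5],60],[[-0.6,0,0],[0,7.0,-1.5],60],[[-0.6,0,0],[0,7.0,-1.5],60],[[-0.6,0,0],[0,7.0,-1.5],60],[[-0.6,0,0],[0,7.0,-1.5],60]])

```text
time_s: 24.8
ee_pos: [645.4, 106.8, 37.1]
ee_rot: [166.4, -3.0, 99.8]
force: [-13.8, -3.0, 0.2]
gripper_width: 59.7
```

```bash
python3 st.py
```

```text
t 24.8 pos [645.4 106.8  37.1] rot [166.39  -3.05  99.78] w 59.7 q [  6.5  28.5 103.5   6.6  34.8 -97.9]
tcp in board 35.6 17.1 toolx yaw-90 rad 0.1707
force board -14.16 -0.23 0.18
fwd [0.027 0.971 0.237] left [ 0.998 -0.039  0.045] up [ 0.053  0.235 -0.971]
```

Emit:
servo_tool(plan=[[[0,0,0],[0,-2.9,-0.7],60],[[0,0,0],[0,-7.8,-1.9],60],[[0,0,0],[0,-9.7,-2.4],60],[[0,0,0],[0,-20,-5],60],[[0,0,0],[0,-30,-8],60],[[0,0,0],[0,-30,-8],60],[[0,0,0],[0,8,-30],60],[[0,0,0],[0,10,-38],60],[[0,0,0],[0,10,-38],60],[[0,0,0],[0,0,0],60]])

```text
time_s: 26.05
ee_pos: [547.6, 83.4, 156.1]
ee_rot: [165.0, -2.9, 99.8]
force: [0.1, -0.6, 0.3]
gripper_width: 60.2
```

```bash
python3 st.py
python3 - <<'E'
from h import *
from workcell import env
for n in("top","scene"):
    f=env.grab_frame(n);pickle.dump(f,open(f"pics/{n}11.pkl","wb"))
    if n=="top":crop(f,255,110,390,220,5,"pics/t11.png")
    else:crop(f,280,160,420,270,5,"pics/s11.png")
    if n=="scene":crop(f,200,120,440,300,3,"pics/s11b.png")
E
```

```text
t 26.05 pos [547.6  83.4 156.1] rot [164.96  -2.91  99.81] w 60.2 q [  5.   12.2 109.3   5.8  43.9 -98.1]
tcp in board -64.9 13.4 toolx yaw-90 rad 0.1712
force board -0.02 -0.63 0.33
fwd [0.026 0.965 0.261] left [ 0.998 -0.039  0.042] up [ 0.051  0.259 -0.965]
```

View pics/t11.png

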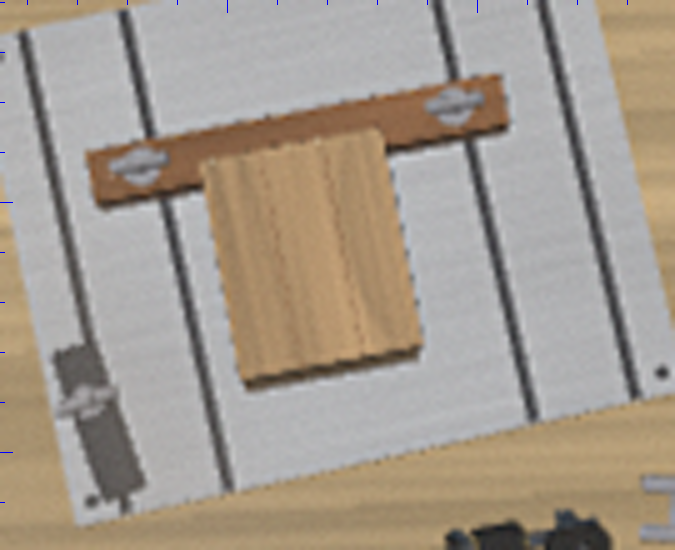

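View pics/s11.png

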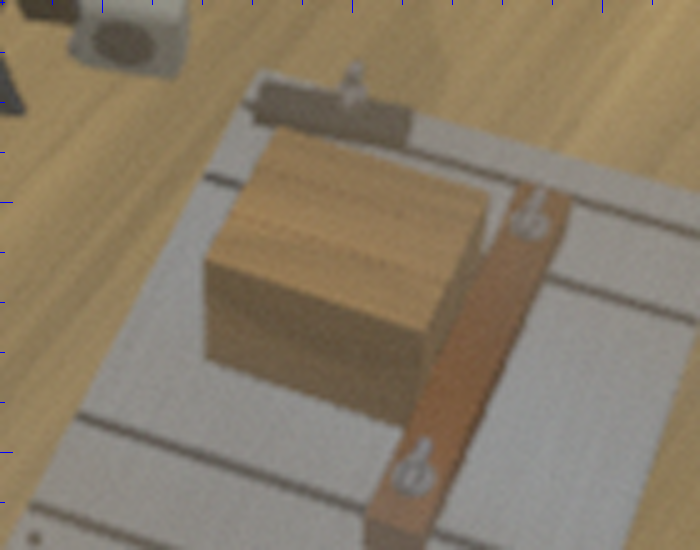

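View pics/s11b.png

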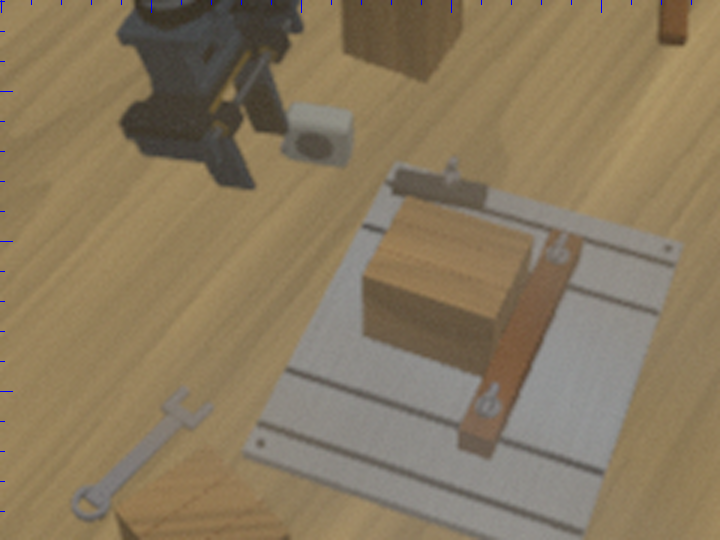

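Run:
```python
from fl import *
t=load("top11");s=load("scene11")
B=lambda x,y:(x/5+255-.5,y/5+110-.5)
C=lambda x,y:(x/5+280-.5,y/5+160-.5)
fl(t,[((60,50,100),B(202,163)),((60,-50,100),B(380,130)),((-60,-50,100),B(422,346)),((-60,50,100),B(243,378))],(613.6,82.6,.1921),[700,100,.2],(780.3,123.5,.1555),"top")
fl(s,[((60,50,100),C(488,190)),((60,-50,100),C(424,330)),((-60,-50,100),C(204,260)),((60,-50,42),C(412,392)),((-60,-50,12),C(205,360)),((-60,50,100),C(280,128))],(614.6,84.3,.2095),[700,100,.2],(779.3,129.5,.1818),"scene")
# near face alignment of the fence and blank foot-end in top view
d0=load("top0")["pixels"].astype(int);d1=t["pixels"].astype(int)
for n,(x0,y0,x1,y1) in dict(tape=(264,226,294,258),clamp=(262,174,286,212),wrench=(380,200,440,224)).items():
    print(n,np.abs(d0-d1)[y0:y1,x0:x1].mean().round(2))
```

```text
top [7.19827e+02 1.19075e+02 1.60000e-01] mid in board [ 1.112366e+02  1.552320e+01 -3.240000e-02] top end in fence [-4.2940e-01  5.2468e+00  4.2000e-03] res 0.62
scene [7.18909e+02 1.24051e+02 1.70000e-01] mid in board [ 1.102955e+02  1.718860e+01 -3.900000e-02] top end in fence [-0.3846  4.8789 -0.0113] res 1.34
tape 5.52
clamp 6.12
wrench 6.53
```

Run:
```python
from h import *
d0=load("top0")["pixels"].astype(int);d1=load("top11")["pixels"].astype(int)
print("bg noise",np.abs(d0-d1)[270:300,400:440].mean())
from workcell import env
print(env.job_done())
```

```text
bg noise 7.2636111111111115
the job is handed in; nothing more can be done
None
```

The blank is lying flat on the board with its leading end flush against the fence. I handed the job in at about 26 s; no verdict came back.

- **Slide:** I pushed the blank, still standing, square up to the board's near edge. The first attempt stopped about 5 mm short because the gripper's body seems to have touched the blank's face. I backed off, tilted the tool and finished the slide. At the edge I read about 16 N along the push and about 20 N in total.
- **Tip:** I pushed high on the near face, rising with it, at 1 to 3 N. The blank dropped flat onto the board by itself.
- **Press:** I slid it to the fence and pressed at about 14 N along the push with almost no downward force. The ramped presses lasted over a second. How much reached the fence I could not measure; allowing for the friction I estimate about 10 N.

**Last checks:**
- **Gap at the fence:** the leading end measured 0.4 mm from the fence in both cameras.
- **Squareness:** the top view gave +0.004 rad and the scene view −0.011 rad. They disagree slightly, but both are within 0.025 rad.
- **Bystanders:** the tape measure, clamp and spanner showed no change beyond image noise.
- **Gripper:** it was backed well clear, reading about zero force.

I read the force only at the end of each move, so brief peaks in between were not seen. The highest reading was about 20 N.

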